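Shut up the tool chest

ROBOT

A 6-joint arm with a two-finger parallel gripper is mounted at the origin on a cart in front of the work surface, level with it; the furniture and walls round the work are solid. World frame = base frame: x ahead of the robot, y to its left, z up, the work surface at z = 0. Lengths are in m, angles in degrees, forces in N, time in s.
With the tool pointing down it reaches from about 0.325 to 0.875 m from the base axis. Payload 4.4 kg.
Tool frame: the origin (TCP) lies on the mounting face of the last link; the fingertips stand 173 mm ahead of it and the grasp point (between the pads) lies 155 mm ahead of it (ctrl.nose_length is the distance from the TCP to the fingertips, in m); z points along the fingers, x is the direction in which the jaws open and shut, and the axes are right-handed (so a half turn about z gives the same grasp; the last joint's range is limited). The gripper opens to 85 mm and grips with 20 to 120 N. Pads are 22 mm wide; open, the fingers measure 114 mm over their backs; the gripper's body (76 mm by 85 mm) begins 54 mm behind the grasp point. The pads swing forward as they close: fully open they stand 13 mm farther back than shut.
Start: joints at [56.522, 11.837, 88.321, -0, 79.842, -8.623], TCP at [0.242, 0.522, 0.405] pointing down, gripper open.
Joint ranges: [-156.59, 156.59], [-49.26, 127.26], [12.9, 141.05], [-63.56, 243.56], [4.71, 150.69], [-161.64, 161.64]. Speed limits (degrees/s): [159.86, 159.86, 180, 180, 180, 180].

INTERFACE

Orientations are given as [roll, pitch, yaw] about the fixed x, y, z axes, in that order (R = Rz(yaw) Ry(pitch) Rx(roll)).
In Python, from workcell import monitor, imaging, ctrl, finder gives the robot as it stands.
- The arm moves only by the tool apply_moves, never from a script. Its argument "motion" is one flat list of numbers, 5 for each row, row after row: the shift along the tool's x, y, z in m, then the turn about the tool's z in rad, then the opening, from 0 (shut) to 1 (fully open). In form: [dx, dy, dz, roll, claw, dx, dy, dz, roll, claw, ...]. A call has 1 to 5 rows; each row shifts and turns the commanded pose from where the row before left it, along the tool's axes as they then stand; what a row does not reach is not made up. A row lasts 1/8 s, in which the tool goes at most 62.5 mm and 10.7 degrees, less where a joint would pass 70% of its speed; a pose out of reach is approached as far as the arm can. A call with a gripper value outside its range is refused whole. The fingers move at their own pace and stop on an object; "grip_force" is the grip in N (left out, the last holds). Time passes only in rows, so rows that do not move let the fingers close. It gives the time, the measured TCP pose, the force and the opening at its end, in the units of the state.
- monitor.get_obs(): the state, without advancing time (a new reading comes with each control period).
- imaging.camera(name): name is "scene" or "top" or "wrist"; returns a dict with "pixels" (480x640x3 uint8, blue, green, red), "depth" (480x640 float32, m along the optical axis (not along the pixel's ray), 0 where there is no reading), "mtx" (3x3 intrinsics, pixels), "rvec" (rotation vector, rad) and "tvec" (3), from world to camera coordinates, as OpenCV has them; the wrist camera has in their place "T_tool_cam" (4x4, takes a point from camera to tool coordinates, whose origin is the TCP and whose axes are the tool frame's). Camera axes: x right, y down, z forward; pixel columns grow to the right and rows downward; lengths in m; the calibration is good to about 2 mm. A picture is of the moment at which its call begins: read the wrist's pose just before it.
- ctrl.job_done(): hands the job in, once; it reports no verdict.
Trained networks look in a picture, given as the dict that the camera call returned (one of the last four; its "shot" number tells which), for a name from the list of things; names that differ only in an ending like _2 or _b are one class to them, and where a whole thing is asked for, a point or a joint stands for the part that bears it (a point fixed in the world has none). Each returns a list of dicts, best first, with "conf" (0 to 1); they miss things now and then, are a little off and sometimes report something else, mostly with a low value. They report only what shows in the picture. A call takes as long as a camera call.
- finder.recognise(picture, target): "point" ([x, y, z] in m, in world coordinates, good to about 4 mm: the middle of the surface that is visible of it).
The state is a dict: "time": time; "q": joint angles; "dq": joint speeds; "joint_efforts": joint torques, N m; "tool_pos": TCP position; "tool_rot": TCP orientation; "force": force on the tool from outside, world axes, zero at the start; "moment": the same for the moment, N m; "width": finger opening in m.
Only numpy, scipy, OpenCV 4.12 (cv2) and the standard library are available. Lean on these libraries where they do the work, as an engineer would, in place of code of your own. Each camera call takes 0.05 s, during which the arm holds its last target.

TASK

Shut the small grey steel tool chest for carrying: with the fingertips alone, push both of its open drawers fully home, then fold the lid down until it is fully shut, and then push the hasp on the lid's front flat against the chest, over its catch. Grasp and lift nothing, do not shove the chest along the bench, and leave the things round it where they are.

Things in the scene. Friction and masses are not known exactly. Their poses are not given: they have to be found in the camera images.
- chest: Small tool chest of grey sheet steel on rubber feet, about 5 kg, free-standing: 140 mm deep, 270 mm wide, open tray on top (rim at 72 mm), two drawers side by side below. Origin: centre of its underside, on the bench. x points to its back, y to its left seen by someone in front of it facing it (the robot's side), z up. Front face at x = -70 mm. The tray and drawers hold small tools and bolts fixed in place.
- drawer_left (a joint): How far the left (+y) drawer stands out of the chest, along the chest's -x, in m: 0 = fully home, its front flush with the chest's front; at most 0.09. Stays where left; about 2 N moves it. While a drawer is out, the lid's skirt lands on it and the lid cannot shut.
- drawer_right (a joint): The same for the right (-y) drawer.
- drawer_left_pull (a point): Middle of the outer face of the left drawer's lip pull, an aluminium strip 60 mm wide that stands 12 mm ahead of the drawer's front and covers 15 to 26 mm above the bench. Moves with the drawer; when home it lies at chest x = -82, y = 75.5, z = 20 mm. The drawer front itself is 113 mm wide and reaches from 8 to 44 mm above the bench.
- drawer_right_pull (a point): The same point of the right drawer's pull; when home at chest x = -82, y = -75.5, z = 20 mm.
- lid (a joint): Opening angle of the lid in rad: 0 = shut (lid level, its top 75 mm above the bench), 1.57 = upright; at most 1.8. The hinge is stiff: the lid stays at any angle and needs about 2 to 6 N at its front edge to move. To close, the front edge moves towards the chest's -x and down. The lid is a 3 mm plate 278 mm wide reaching 147 mm from the hinge, with a skirt 38 mm deep along its front edge that comes down just ahead of the shut drawers' upper edges.
- lid_hinge (a point): Middle of the lid's hinge line, on the chest's back rim at chest x = 71.5, y = 0, z = 72.5 mm; the line runs along the chest's y.
- lid_front (a point): Middle of the lid's front edge, on its outer (upper) face; 147 mm from the hinge line. Moves with the lid. The outer face lies 3 mm outside the plane through the hinge line.
- hasp (a joint): Angle of the hasp in rad: 0 = hanging flat along the lid's skirt, down the middle of the chest's front, its slot over the catch; at 1.57 it would stand straight out from the shut lid. It starts about half a rad out and stays where left; about 1 N on its face moves it. If it is folded in before the lid is shut, it lands on the catch and holds the lid up; if its edge is pushed upwards, it lifts the lid again, so press on its face.
- hasp_tip (a point): Middle of the edge of the hasp's thumb lip. The hasp is a steel flap 28 mm wide and 48 mm long, hinged on the lid's front skirt 11 mm below the lid; the lip stands out 5 mm from its face (the side away from the chest) along the free end. With lid and hasp shut its hinge is at chest x = -78, z = 61 mm, the flap's face at x = -80 mm (the catch ends level with it) and the lip's edge at x = -85, z = 13.5 mm, all at y = 0 between the two drawers.
- jar: Square clear jar with a blue lid, 69 x 69 x 118 mm, loose, left of the chest; to be left alone. Origin: centre of its underside.
- carton: Small dark carton, 50 x 60 x 70 mm, loose, right of the chest; to be left alone. Origin: centre of its underside.
- loose_bolt: Hex bolt with nut, 86 mm long, 19 mm wide, 16 mm high, lying loose in front and left of the chest; to be left alone. Origin: centre of its underside, y along the bolt.
- screwdriver: Screwdriver with a yellow handle, 220 mm long, 30 mm thick, lying loose right of the chest; to be left alone. Origin: centre of its underside, y along it.

How it is judged:
By the outcome, as a careful person would: the job done as asked, in the order asked, and still so for the second after the job is handed in, with the robot touching nothing.
It also fails if it takes over 58 s, if anything falls off the work surface, if the arm or the gripper's body presses on something with over 40 N, if the wrist force passes 120 N, or if a joint passes its speed limit or range.

## Working session

There is one attempt and no reset: what is moved stays moved. The work goes in short steps, Python scripts to look and compute and a tool call to move; the robot and the scene stay as the last step left them, time stands still between calls to the robot, and variables do not carry over. Pictures are saved under pics/ and viewed, and the job is handed in when it is done.

Besides the shell and the picture viewer there is one more tool, called in YAML: its name, and indented under it one key for each argument. apply_moves: Moves the arm, as the interface text tells. Its arguments: {"type":"object","properties":{"motion":{"type":"array"},"grip_force":{"type":"number"}},"required":["motion"]}

```bash
mkdir -p pics; ls; cat > h.py <<'E'
import numpy as np,cv2
from workcell import monitor,imaging,ctrl,finder
def shot(n,fn):
    p=imaging.camera(n); cv2.imwrite('pics/'+fn,p['pixels']); return p
def world(p,u,v):
    d=float(p['depth'][int(v),int(u)]); K=p['mtx']
    c=np.array([(u-K[0,2])/K[0,0]*d,(v-K[1,2])/K[1,1]*d,d])
    R=cv2.Rodrigues(np.array(p['rvec'],float))[0]
    return R.T@(c-np.array(p['tvec']).ravel())
def cloud(p):
    K=p['mtx'];d=p['depth'];v,u=np.mgrid[0:480,0:640]
    c=np.stack([(u-K[0,2])/K[0,0]*d,(v-K[1,2])/K[1,1]*d,d],-1)
    R=cv2.Rodrigues(np.array(p['rvec'],float))[0]
    w=(c-np.array(p['tvec']).ravel())@R; w[d<=0]=np.nan
    return w
def proj(p,X):
    return cv2.projectPoints(np.array(X,float).reshape(-1,3),np.array(p['rvec'],float),np.array(p['tvec'],float),p['mtx'],None)[0].reshape(-1,2)
E
python3 - <<'E'
from h import *
print(monitor.get_obs())
for n in('scene','top'):
    p=shot(n,n+'1.png')
    for t in ['chest','drawer_left_pull','drawer_right_pull','lid_hinge','lid_front','hasp_tip','jar','carton','loose_bolt','screwdriver']:
        r=finder.recognise(p,t)
        print(n,t,[(np.round(x['point'],3).tolist(),round(x['conf'],2)) for x in r[:2]])
print(monitor.get_obs()['time'])
E
```

```text
pics
{'time': 0.0, 'q': array([ 5.65226945e+01,  1.18883442e+01,  8.84070281e+01,  2.30815977e-03,
        7.98434312e+01, -8.62050506e+00]), 'dq': array([-0.03208131,  0.02003801, -0.03447138,  0.02520471, -0.05956317,
        0.07210641]), 'joint_efforts': array([-3.65716842e-04, -3.83023059e+01, -2.91600466e+01, -5.05504559e-04,
        1.05052558e-02, -3.79174639e-05]), 'tool_pos': array([0.24147714, 0.52142736, 0.40346626]), 'tool_rot': array([-1.79976949e+02,  1.36895103e-01,  6.51428173e+01]), 'force': array([-0.87151008,  0.21560164,  0.27201644]), 'moment': array([-0.04451758,  0.0530062 ,  0.0132758 ]), 'width': 0.08540962157763322}
scene chest [([0.567, -0.071, 0.053], 0.58)]
scene drawer_left_pull [([0.49, 0.044, 0.027], 0.57)]
scene drawer_right_pull [([0.46, -0.098, 0.023], 0.88), ([0.579, -0.045, 0.225], 0.57)]
scene lid_hinge [([0.57, -0.069, 0.052], 0.63), ([0.581, -0.042, 0.226], 0.31)]
scene lid_front [([0.461, -0.1, 0.022], 0.75), ([0.606, -0.075, 0.216], 0.67)]
scene hasp_tip []
scene jar [([0.619, 0.167, 0.087], 0.87), ([0.49, 0.046, 0.025], 0.53)]
scene carton [([0.557, -0.265, 0.064], 0.7), ([0.621, 0.163, 0.087], 0.37)]
scene loose_bolt [([0.443, 0.153, 0.012], 0.71), ([0.488, 0.046, 0.028], 0.41)]
scene screwdriver [([0.384, -0.229, 0.018], 0.9)]
top chest [([0.55, -0.044, 0.05], 0.66)]
top drawer_left_pull [([0.485, 0.046, 0.024], 0.9), ([0.596, -0.041, 0.218], 0.45)]
top drawer_right_pull [([0.454, -0.102, 0.01], 0.96), ([0.594, -0.042, 0.217], 0.21)]
top lid_hinge [([0.552, -0.044, 0.049], 0.71), ([0.567, -0.247, 0.071], 0.43)]
top lid_front [([0.594, -0.039, 0.219], 0.84)]
top hasp_tip [([0.584, -0.039, 0.224], 0.8)]
top jar [([0.625, 0.182, 0.116], 0.58)]
top carton [([0.568, -0.247, 0.074], 0.75), ([0.458, -0.103, 0.013], 0.61)]
top loose_bolt [([0.441, 0.166, 0.014], 0.49)]
top screwdriver [([0.385, -0.213, 0.022], 0.77)]
1.1
```

View pics/scene1.png

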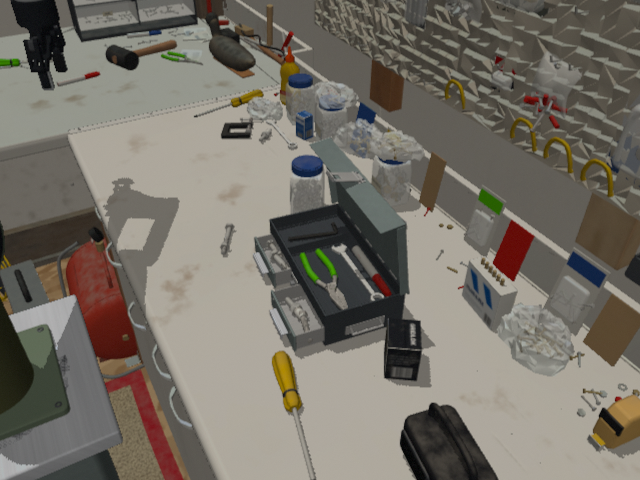

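View pics/top1.png

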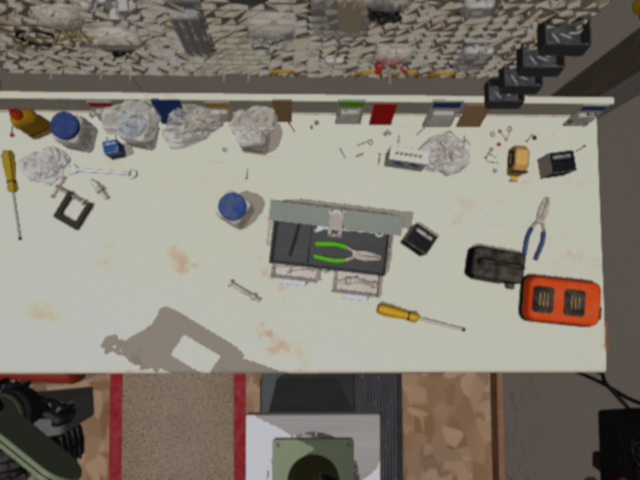

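```bash
python3 - <<'E'
from h import *
p=imaging.camera('top');s=imaging.camera('scene')
a=p['pixels'][170:330,200:460];cv2.imwrite('pics/t2.png',cv2.resize(a,None,fx=3,fy=3,interpolation=cv2.INTER_CUBIC))
a=s['pixels'][130:370,210:440];cv2.imwrite('pics/s2.png',cv2.resize(a,None,fx=2.5,fy=2.5,interpolation=cv2.INTER_CUBIC))
w=np.concatenate([cloud(p).reshape(-1,3),cloud(s).reshape(-1,3)])
np.save('w.npy',w)
for nm,q in(('top',p),('scene',s)):
    w=cloud(q).reshape(-1,3)
    m=(abs(w[:,2]-.072)<.003)&(w[:,0]>.4)&(w[:,0]<.75)&(w[:,1]>-.21)&(w[:,1]<.13)
    r=w[m][:,:2].astype(np.float32); print(nm,len(r),cv2.minAreaRect(r)); 
    m=(w[:,2]>.1)&(w[:,0]>.4)&(w[:,0]<.72)&(w[:,1]>-.22)&(w[:,1]<.12)
    L=w[m];c=L.mean(0);U,S,V=np.linalg.svd(L-c,full_matrices=False);print('lid',len(L),c,V[2],L.min(0),L.max(0))
E
```

```text
top 213 ((0.628467857837677, -0.05132639408111572), (0.2819823920726776, 0.27361226081848145), 83.08866882324219)
lid 2811 [ 0.59518173 -0.04151015  0.21656522] [-0.13908971  0.01718584 -0.99013065] [ 0.55285583 -0.1818759   0.10235598] [0.64402287 0.09658068 0.24180227]
scene 931 ((0.6283606290817261, -0.04935219883918762), (0.2904011011123657, 0.2740600109100342), 83.46498107910156)
lid 4470 [ 0.60137725 -0.07201592  0.18659534] [-0.93771713  0.09778246 -0.33335442] [ 0.55273624 -0.18525332  0.10005615] [0.6465542  0.09898076 0.23712447]
```

View pics/t2.png

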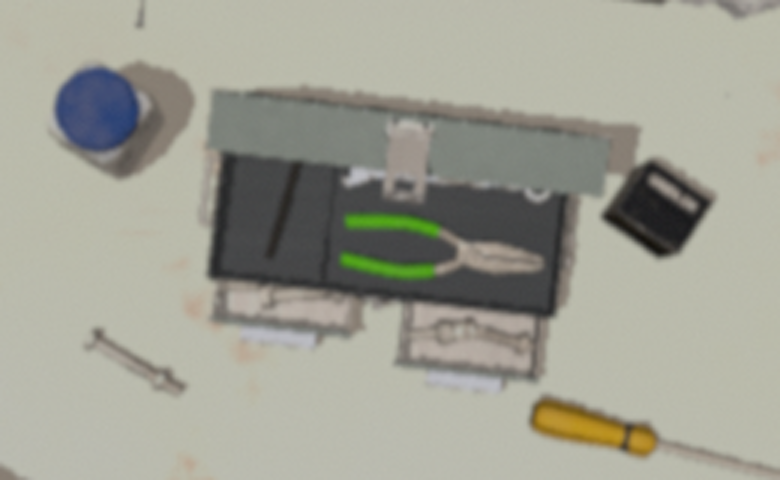

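View pics/s2.png

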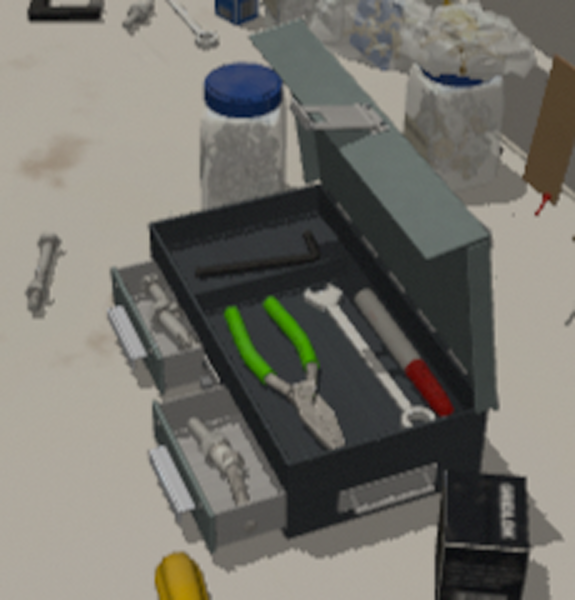

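```bash
python3 - <<'E'
from h import *
w=np.load('w.npy');N=480*640
for nm,w in(('top',w[:N]),('scene',w[N:])):
  m=(w[:,0]>.4)&(w[:,0]<.75)&(w[:,1]>-.25)&(w[:,1]<.15); w=w[m]
  for yaw in (-6,-6.5,-7,-7.5):
    a=np.radians(yaw);ex=np.array([np.cos(a),np.sin(a)]);ey=np.array([-np.sin(a),np.cos(a)])
    X=w[:,:2]@ex;Y=w[:,:2]@ey;Z=w[:,2]
    r=abs(Z-.072)<.003
    f=r&(X<.53+.05)
    ff=f&(abs(Y-(-.05+.06))<.12)
    print(nm,yaw,'front rim',len(X[ff]),'X med',np.median(X[ff]).round(4),'sd',X[ff].std().round(4),'slope',np.polyfit(Y[ff],X[ff],1)[0].round(4), 'Y',np.percentile(Y[r],[0.5,3,97,99.5]).round(4))
    k=(Z>.21)
    ks=k
    print('  lid top X',np.percentile(X[k],[1,99]).round(4),'Y',np.percentile(Y[k],[1,99]).round(4))
    # drawer fronts: pulls
    for s in(1,-1):
      g=(Z>.012)&(Z<.03)&(abs(Y-(.016+s*.0755))<.025)&(X<.52)
      h=(Z>.038)&(Z<.048)&(abs(Y-(.016+s*.0755))<.05)&(X<.52)
      print('  pull',s,g.sum(),np.percentile(X[g],[2,10,50]).round(4) if g.any() else 0,'front top',np.percentile(X[h],[2,10,50]).round(4) if h.any() else 0)
E
```

```text
top -6 front rim 94 X med 0.4954 sd 0.0152 slope 0.0673 Y [-0.1897 -0.1874  0.1564  0.1575]
  lid top X [0.5593 0.6176] Y [-0.1149  0.1566]
  pull 1 253 [0.4511 0.4539 0.4748] front top [0.4624 0.4635 0.503 ]
  pull -1 373 [0.4316 0.4356 0.4656] front top [0.4428 0.4439 0.5016]
top -6.5 front rim 127 X med 0.496 sd 0.0258 slope -0.1128 Y [-0.1847 -0.1825  0.1611  0.162 ]
  lid top X [0.5591 0.6169] Y [-0.1097  0.1618]
  pull 1 253 [0.4504 0.4534 0.4751] front top [0.4618 0.4628 0.5025]
  pull -1 370 [0.4322 0.4365 0.4674] front top [0.4433 0.4444 0.5019]
top -7 front rim 127 X med 0.4959 sd 0.0261 slope -0.1209 Y [-0.1798 -0.1775  0.1658  0.1666]
  lid top X [0.5589 0.6166] Y [-0.1046  0.167 ]
  pull 1 255 [0.4497 0.453  0.4747] front top [0.461  0.462  0.5024]
  pull -1 373 [0.4327 0.4375 0.469 ] front top [0.4437 0.4449 0.5022]
top -7.5 front rim 125 X med 0.496 sd 0.0258 slope -0.1227 Y [-0.1748 -0.1724  0.1702  0.1716]
  lid top X [0.5587 0.6168] Y [-0.0995  0.1723]
  pull 1 245 [0.4488 0.4524 0.4739] front top [0.4601 0.4613 0.5022]
  pull -1 369 [0.4333 0.4386 0.4697] front top
[... 458 characters left out ...]
 1 404 [0.4492 0.4507 0.4803] front top [0.4608 0.4613 0.4689]
  pull -1 691 [0.4307 0.433  0.4697] front top [0.4424 0.4432 0.4751]
scene -7 front rim 350 X med 0.4958 sd 0.0254 slope -0.1839 Y [-0.1804 -0.1768  0.1665  0.2233]
  lid top X [0.5564 0.6168] Y [-0.1078  0.1659]
  pull 1 360 [0.4484 0.45   0.4785] front top [0.46   0.4605 0.4704]
  pull -1 641 [0.4313 0.4336 0.47  ] front top [0.443  0.4438 0.4788]
scene -7.5 front rim 345 X med 0.4961 sd 0.0258 slope -0.1901 Y [-0.1754 -0.1716  0.1717  0.2286]
  lid top X [0.5561 0.6174] Y [-0.1024  0.171 ]
  pull 1 318 [0.4475 0.449  0.4764] front top [0.459  0.4597 0.4708]
  pull -1 591 [0.4319 0.4342 0.4708] front top [0.4435 0.4443 0.4783]
```

```bash
python3 - <<'E'
from h import *
w=np.load('w.npy');N=480*640
for nm,w in(('top',w[:N]),('scene',w[N:])):
  m=(w[:,0]>.4)&(w[:,0]<.75)&(w[:,1]>-.25)&(w[:,1]<.15); w=w[m]
  a=np.radians(-7);ex=np.array([np.cos(a),np.sin(a)]);ey=np.array([-np.sin(a),np.cos(a)])
  X=w[:,:2]@ex;Y=w[:,:2]@ey-.030;Z=w[:,2]
  f=(abs(Z-.072)<.003)&(abs(X-.495)<.008)&(abs(Y)<.13)
  # front edge per bin
  pf=np.polyfit(Y[f],X[f],1);print(nm,f.sum(),'rim mean X',X[f].mean(),X[f].min(),X[f].max(),'yaw corr deg',-np.degrees(pf[0]),pf[1])
  for s in(1,-1):
    f=(abs(Z-.072)<.003)&(abs(Y-s*.135)<.02)&(X>.50)&(X<.60)
    print(' side',s,f.sum(),np.percentile(Y[f],[3,50,97]).round(4))
    f=(abs(Y-s*.0755)<.025)&(X<.5)&(Z>.015)&(Z<.028); print('  pull',np.percentile(X[f],[1,5,10]).round(4))
  # skirt upper face profile away from hasp
  f=(Z>.19)&(abs(Y)<.12)&(abs(Y)>.03)
  for xb in np.arange(.54,.66,.01):
    g=f&(abs(X-xb)<.005)
    if g.sum()>5: print('  skirt',xb.round(3),np.median(Z[g]).round(4),g.sum())
  f=(abs(Y)<.02)&(Z>.15)
  for xb in np.arange(.52,.66,.01):
    g=f&(abs(X-xb)<.005)
    if g.sum()>3: print('  hasp',xb.round(3),np.percentile(Z[g],[5,50,95]).round(4),g.sum())
  for zb in np.arange(.08,.2,.02):
    g=(abs(Z-zb)<.01)&(X>.57)&(abs(Y)<.12)
    if g.sum()>5: print('  plate',zb.round(3),np.median(X[g]).round(4),g.sum())
E
```

```text
top 96 rim mean X 0.4950300016857776 0.4930751152662644 0.49711596547766285 yaw corr deg 0.27115417496984795 0.49501307884277107
 side 1 39 [0.1332 0.1349 0.1365]
  pull [0.449  0.4497 0.451 ]
 side -1 37 [-0.1347 -0.1332 -0.1318]
  pull [0.4317 0.4338 0.4354]
  skirt 0.58 0.2137 381
  skirt 0.59 0.215 419
  skirt 0.6 0.2166 424
  skirt 0.61 0.2182 425
  skirt 0.62 0.2167 112
  hasp 0.56 [0.2275 0.2317 0.2387] 52
  hasp 0.57 [0.2263 0.2284 0.2321] 42
  hasp 0.58 [0.2107 0.2248 0.2295] 91
  hasp 0.59 [0.2126 0.2222 0.2262] 89
  hasp 0.6 [0.2148 0.2206 0.2258] 89
  hasp 0.61 [0.2144 0.2186 0.2228] 91
  hasp 0.62 [0.1966 0.2171 0.2221] 28
  plate 0.08 0.6396 36
scene 223 rim mean X 0.4946101092760076 0.49207185989911206 0.49748514701429714 yaw corr deg 0.2935343877577107 0.49452094131714847
 side 1 120 [0.1311 0.1337 0.1368]
  pull [0.448  0.4484 0.4488]
 side -1 157 [-0.1362 -0.1342 -0.132 ]
  pull [0.4308 0.4313 0.4318]
  skirt 0.58 0.2133 396
  skirt 0.59 0.2146 420
  skirt 0.6 0.2161 427
  skirt 0.61 0.2175 431
  skirt 0.62 0.2178 66
  hasp 0.55 [0.2307 0.2335 0.2352] 8
  hasp 0.56 [0.2281 0.231  0.2368] 58
  hasp 0.57 [0.2262 0.2279 0.2297] 43
  hasp 0.58 [0.2119 0.2145 0.2267] 110
  hasp 0.59 [0.2134 0.2219 0.2248] 105
  hasp 0.6 [0.2154 0.2207 0.223 ] 79
  hasp 0.61 [0.2165 0.2186 0.2205] 80
  hasp 0.62 [0.2167 0.218  0.2194] 14
  plate 0.08 0.6337 612
  plate 0.1 0.6315 444
  plate 0.12 0.6286 457
  plate 0.14 0.6262 193
  plate 0.16 0.6234 82
  plate 0.18 0.6207 29
```

apply_moves:
  motion: [0, 0, 0, -0.158, 0, 0, 0, 0, -0.158, 0, -0.045, 0.023, 0, 0, 0, -0.045, 0.023, 0, 0, 0, -0.045, 0.023, 0, 0, 0]
  grip_force: 40

```text
time: 1.82
tool_pos: [0.2946, 0.3783, 0.4047]
tool_rot: [180.0, -0.0, 83.3]
force: [0.6, -0.3, 0.1]
width: 0.0
```

apply_moves:
  motion: [-0.045, 0.023, 0, 0, 0, -0.045, 0.023, 0, 0, 0, -0.045, 0.023, 0, 0, 0, -0.045, 0.023, 0, 0, 0, -0.045, 0.023, 0, 0, 0]

```text
time: 2.45
tool_pos: [0.3824, 0.1411, 0.4051]
tool_rot: [179.9, -0.0, 83.3]
force: [-0.0, 0.6, 0.3]
width: 0.0004
```

apply_moves:
  motion: [-0.04, 0.02, 0.03, 0, 0, -0.04, 0.02, 0.04, 0, 0, 0, 0, 0.05, 0, 0, 0, 0, 0.05, 0, 0, 0, 0, 0, 0, 0]

```text
time: 3.08
tool_pos: [0.4099, 0.0584, 0.2314]
tool_rot: [-179.4, 0.0, 83.2]
force: [-0.4, 0.9, -0.0]
width: 0.0002
```

```bash
cat >> h.py <<'E'
C=np.array([.5630,-.0389]);YAW=np.radians(-6.75)
EX=np.array([np.cos(YAW),np.sin(YAW)]);EY=np.array([-np.sin(YAW),np.cos(YAW)])
def ch(P):
    P=np.atleast_2d(P).astype(float); d=P[:,:2]-C
    return np.c_[d@EX,d@EY,P[:,2]]
def wd(P):
    P=np.atleast_2d(P).astype(float); return np.c_[C+P[:,:1]*EX+P[:,1:2]*EY,P[:,2]]
def st():
    o=monitor.get_obs(); F=o['force']; print('t',o['time'],'tcp chest mm',(ch(o['tool_pos'])*1000).round(1),'rot',o['tool_rot'].round(1),'F chest',np.round([F[:2]@EX,F[:2]@EY,F[2]],1)); return o
def crop(p,fn,u0,u1,v0,v1,f):
    cv2.imwrite('pics/'+fn,cv2.resize(p['pixels'][v0:v1,u0:u1],None,fx=f,fy=f,interpolation=cv2.INTER_CUBIC))
E
python3 - <<'E'
from h import *
o=st();print(ctrl.nose_length,o['q'])
s=imaging.camera('scene');crop(s,'s3.png',210,440,130,370,2.5)
w=ch(cloud(s).reshape(-1,3))
t=ch(o['tool_pos'])[0]
m=(abs(w[:,0]-t[0])<.03)&(abs(w[:,1]-t[1])<.03)&(w[:,2]>.035)
print(np.percentile(w[m],[0,2,98,100],axis=0) if m.any() else 0)
E
```

```text
t 3.075 tcp chest mm [[-163.5   78.6  231.4]] rot [-179.4    0.    83.2] F chest [-0.5  0.9 -0. ]
0.1734 [-3.90719561e+00  6.14009398e+00  1.18458838e+02  8.17170059e-04
  5.60058286e+01 -8.71263583e+01]
[[-0.19345766  0.04864078  0.05739983]
 [-0.19297643  0.0488821   0.06930219]
 [-0.13438735  0.09997285  0.41308881]
 [-0.13348026  0.10855215  0.41505022]]
```

View pics/s3.png

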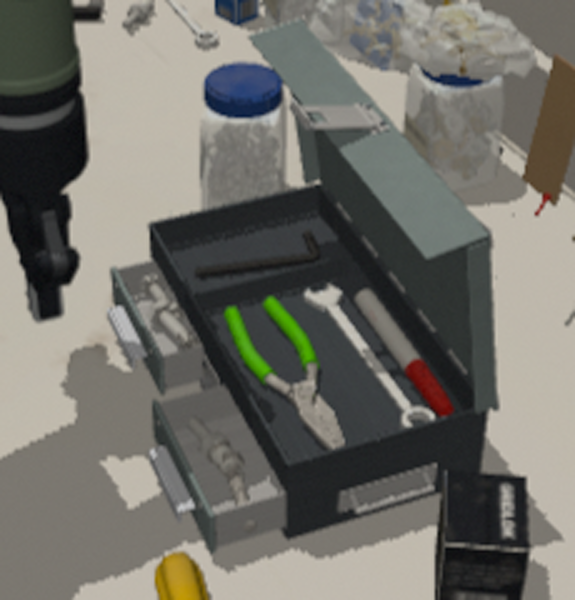

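apply_moves:
  motion: [-0.003, 0, 0.02, 0, 0, 0, 0, 0.02, 0, 0, 0, 0.015, 0, 0, 0, 0, 0.012, 0, 0, 0, 0, 0.008, 0, 0, 0]

```text
time: 3.75
tool_pos: [0.4491, 0.0513, 0.1966]
tool_rot: [179.8, -0.0, 83.3]
force: [-2.9, 0.4, 7.5]
width: -0.0002
```

```bash
python3 - <<'E'
from h import *
o=st()
s=imaging.camera('scene');crop(s,'s4.png',230,340,200,370,4)
E
```

```text
t 3.75 tcp chest mm [[-123.7   76.1  196.6]] rot [179.8  -0.   83.3] F chest [-3.   0.1  7.5]
```

View pics/s4.png

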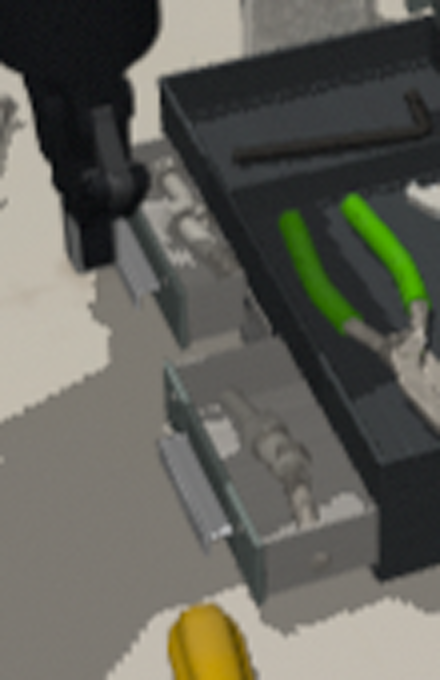

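apply_moves:
  motion: [0, 0, 0, 0, 0, 0, 0, 0, 0, 0]

```text
time: 4.05
tool_pos: [0.4464, 0.0514, 0.1945]
tool_rot: [-180.0, 0.0, 83.3]
force: [-0.1, -0.2, -0.5]
width: 0.0
```

```bash
python3 - <<'E'
from h import *
o=st()
s=imaging.camera('scene')
w=ch(cloud(s).reshape(-1,3))
m=(w[:,2]>.012)&(w[:,2]<.03)&(w[:,0]<-.09)&(abs(w[:,1]-.0755)<.035)
for y in np.arange(.045,.11,.01):
    g=m&(abs(w[:,1]-y)<.005); print(y.round(3),g.sum(),np.percentile(w[g,0],[3,50]).round(4) if g.any() else 0)
m=(w[:,2]>.012)&(w[:,2]<.06)&(w[:,0]<-.09)&(abs(w[:,1]-.0755)<.025)
for z in np.arange(.015,.06,.005):
    g=m&(abs(w[:,2]-z)<.0025); print(z.round(3),g.sum(),np.percentile(w[g],[3,97],axis=0).round(4).tolist() if g.any() else 0)
E
```

```text
t 4.05 tcp chest mm [[-126.4   76.   194.5]] rot [-180.     0.    83.3] F chest [-0.1 -0.2 -0.5]
0.045 123 [-0.5182 -0.4906]
0.055 146 [-0.5201 -0.4922]
0.065 161 [-0.5229 -0.4902]
0.075 79 [-0.5172 -0.1358]
0.085 20 [-0.1111 -0.1054]
0.095 8 [-0.1076 -0.1023]
0.105 0 0
0.015 210 [[-0.5217, 0.051, 0.0126], [-0.4769, 0.0731, 0.0158]]
0.02 13 [[-0.1302, 0.0535, 0.0177], [-0.1105, 0.0783, 0.0224]]
0.025 87 [[-0.1333, 0.0536, 0.0236], [-0.0991, 0.0932, 0.0274]]
0.03 67 [[-0.1371, 0.0517, 0.0277], [-0.0988, 0.0905, 0.0321]]
0.035 41 [[-0.1371, 0.0594, 0.0329], [-0.0989, 0.0817, 0.0373]]
0.04 39 [[-0.1373, 0.053, 0.0376], [-0.0973, 0.0809, 0.0422]]
0.045 54 [[-0.1371, 0.0553, 0.0426], [-0.0963, 0.0828, 0.047]]
0.05 28 [[-0.137, 0.0611, 0.048], [-0.119, 0.0809, 0.0519]]
0.055 9 [[-0.137, 0.0598, 0.0529], [-0.1205, 0.0726, 0.0559]]
```

apply_moves:
  motion: [0, 0.006, 0.002, 0, 0, 0, 0.006, 0, 0, 0, 0, 0.006, 0, 0, 0, 0, 0.006, 0, 0, 0, 0, 0, 0, 0, 0]

```text
time: 4.72
tool_pos: [0.4716, 0.0484, 0.1928]
tool_rot: [179.9, 0.0, 83.2]
force: [-0.3, -0.3, -0.8]
width: -0.0002
```

```bash
python3 - <<'E'
from h import *
o=st()
s=imaging.camera('scene');crop(s,'s5.png',230,340,200,370,4)
E
```

```text
t 4.725 tcp chest mm [[-101.1   75.9  192.8]] rot [179.9   0.   83.2] F chest [-0.3 -0.4 -0.8]
```

View pics/s5.png

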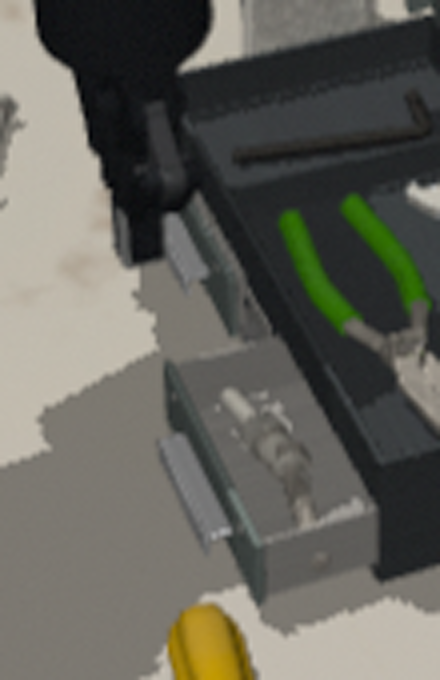

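Working: the left drawer (pull at ~(185,250)) moved in. Continue with small steps until it stops.

apply_moves:
  motion: [0, 0.003, 0, 0, 0, 0, 0.003, 0, 0, 0, 0, 0, 0, 0, 0]

```text
time: 5.15
tool_pos: [0.4771, 0.0478, 0.1929]
tool_rot: [179.9, -0.0, 83.3]
force: [-0.4, 0.8, -0.5]
width: -0.0004
```

apply_moves:
  motion: [0, 0.001, 0, 0, 0, 0, 0.001, 0, 0, 0, 0, 0, 0, 0, 0]

```text
time: 5.52
tool_pos: [0.4786, 0.0476, 0.1927]
tool_rot: [180.0, 0.0, 83.3]
force: [-1.0, 0.1, 0.5]
width: -0.0003
```

apply_moves:
  motion: [0, 0.001, 0, 0, 0, 0, 0, 0, 0, 0]

```text
time: 5.78
tool_pos: [0.4795, 0.0475, 0.1926]
tool_rot: [-180.0, -0.0, 83.2]
force: [-2.3, -0.7, 2.0]
width: 0.0003
```

```bash
python3 - <<'E'
from h import *
o=st()
s=imaging.camera('scene');crop(s,'s6.png',230,340,180,350,4)
t=imaging.camera('top');crop(t,'t6.png',250,410,190,310,5)
for p in(s,t):
    w=ch(cloud(p).reshape(-1,3))
    for n,z0,z1 in(('pull',.013,.029),('front',.03,.046),('rim',.07,.075)):
        m=(w[:,2]>z0)&(w[:,2]<z1)&(abs(w[:,0]+.08)<.02)&(abs(w[:,1]-.08)<.05)
        print(n,m.sum(),np.percentile(w[m,0],[3,10,50,90]).round(4) if m.any() else 0)
E
```

```text
t 5.775 tcp chest mm [[-93.1  76.  192.6]] rot [-180.    -0.    83.2] F chest [-2.2 -1.   2. ]
pull 164 [-0.0973 -0.0837 -0.076  -0.0696]
front 121 [-0.0995 -0.0976 -0.0827 -0.0692]
rim 26 [-0.0975 -0.0941 -0.07   -0.068 ]
pull 0 0
front 0 0
rim 0 0
```

View pics/s6.png

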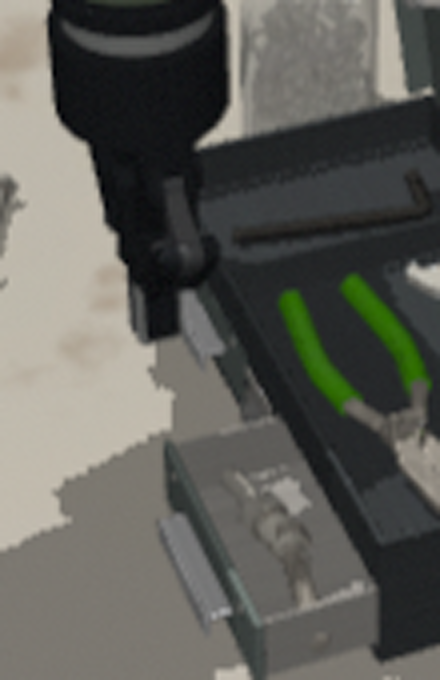

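apply_moves:
  motion: [0, 0.001, 0, 0, 0, 0, 0, 0, 0, 0]

```text
time: 6.12
tool_pos: [0.4799, 0.0475, 0.1925]
tool_rot: [-179.9, 0.0, 83.3]
force: [-5.4, 0.3, 4.8]
width: 0.0003
```

apply_moves:
  motion: [0, 0.001, 0, 0, 0, 0, 0, 0, 0, 0]

```text
time: 6.38
tool_pos: [0.4803, 0.0474, 0.1923]
tool_rot: [-179.7, 0.0, 83.3]
force: [-6.7, 0.1, 7.1]
width: -0.0001
```

```bash
python3 - <<'E'
from h import *
o=st()
E
```

```text
t 6.375 tcp chest mm [[-92.3  76.  192.3]] rot [-179.7    0.    83.3] F chest [-6.7 -0.7  7.1]
```

apply_moves:
  motion: [0, -0.03, 0, 0, 0, 0, -0.045, -0.02, 0, 0, -0.05, 0, 0, 0, 0, -0.05, 0, 0, 0, 0, -0.052, 0, 0, 0, 0]

```text
time: 7.0
tool_pos: [0.3899, -0.0965, 0.2135]
tool_rot: [179.7, 0.1, 83.3]
force: [0.5, 0.6, 0.4]
width: 0.0
```

apply_moves:
  motion: [0, 0, 0.01, 0, 0, 0, 0, 0.01, 0, 0]

```text
time: 7.25
tool_pos: [0.3895, -0.095, 0.1923]
tool_rot: [179.9, 0.0, 83.2]
force: [-0.3, 1.6, -0.0]
width: -0.0001
```

```bash
python3 - <<'E'
from h import *
o=st()
s=imaging.camera('scene');crop(s,'s7.png',230,340,200,370,4)
w=ch(cloud(s).reshape(-1,3))
for sgn in(1,-1):
  for n,z0,z1 in(('pull',.013,.029),('front',.03,.046)):
    m=(w[:,2]>z0)&(w[:,2]<z1)&(w[:,0]>-.15)&(w[:,0]<-.06)&(abs(w[:,1]-sgn*.0755)<.028)
    print(sgn,n,m.sum(),np.percentile(w[m,0],[1,3,10,50,90]).round(4) if m.any() else 0)
E
```

```text
t 7.25 tcp chest mm [[-165.7  -76.1  192.3]] rot [179.9   0.   83.2] F chest [-0.5  1.6 -0. ]
1 pull 120 [-0.0823 -0.0819 -0.0814 -0.0749 -0.0697]
1 front 66 [-0.0706 -0.0706 -0.0702 -0.0696 -0.0689]
-1 pull 580 [-0.1328 -0.1324 -0.1302 -0.0962 -0.0714]
-1 front 165 [-0.1211 -0.121  -0.1207 -0.119  -0.0868]
```

View pics/s7.png

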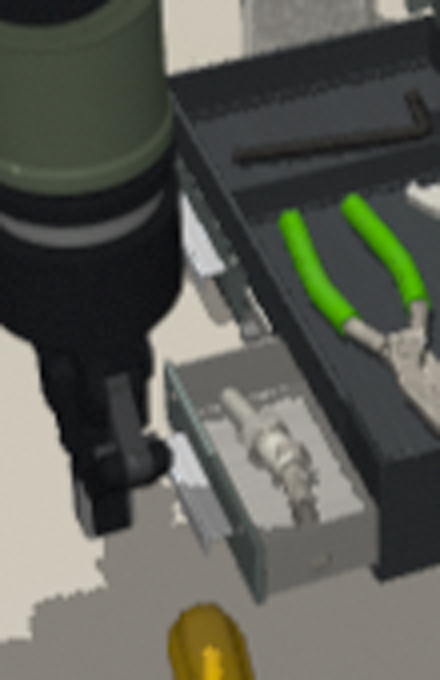

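apply_moves:
  motion: [0, 0.014, 0, 0, 0, 0, 0.014, 0, 0, 0, 0, 0.014, 0, 0, 0, 0, 0.014, 0, 0, 0, 0, 0.01, 0, 0, 0]

```text
time: 7.92
tool_pos: [0.4559, -0.1026, 0.1927]
tool_rot: [180.0, -0.0, 83.3]
force: [-1.9, 1.5, 0.8]
width: 0.0003
```

apply_moves:
  motion: [0, 0.003, 0, 0, 0, 0, 0.001, 0, 0, 0, 0, 0.001, 0, 0, 0, 0, 0, 0, 0, 0]

```text
time: 8.43
tool_pos: [0.4597, -0.1034, 0.1929]
tool_rot: [180.0, 0.0, 83.2]
force: [-2.1, -0.6, 1.8]
width: -0.0001
```

apply_moves:
  motion: [0, 0.001, 0, 0, 0, 0, 0, 0, 0, 0]

```text
time: 8.68
tool_pos: [0.4608, -0.1035, 0.1928]
tool_rot: [180.0, 0.0, 83.2]
force: [-1.4, -0.4, 0.7]
width: 0.0003
```

```bash
python3 - <<'E'
from h import *
o=st()
E
```

```text
t 8.675 tcp chest mm [[-93.9 -76.1 192.8]] rot [180.    0.   83.2] F chest [-1.3 -0.5  0.7]
```

apply_moves:
  motion: [0, 0.001, 0, 0, 0, 0, 0.001, 0, 0, 0, 0, 0, 0, 0, 0]

```text
time: 9.05
tool_pos: [0.4622, -0.1035, 0.1925]
tool_rot: [-179.9, 0.0, 83.3]
force: [-6.0, -1.1, 3.7]
width: -0.0001
```

apply_moves:
  motion: [0, 0.001, 0, 0, 0, 0, 0, 0, 0, 0]

```text
time: 9.3
tool_pos: [0.4626, -0.1035, 0.1924]
tool_rot: [-179.7, -0.0, 83.3]
force: [-8.2, -0.3, 5.6]
width: -0.0005
```

```bash
python3 - <<'E'
from h import *
o=st()
E
```

```text
t 9.3 tcp chest mm [[-92.1 -76.  192.4]] rot [-179.7   -0.    83.3] F chest [-8.1 -1.2  5.6]
```

apply_moves:
  motion: [0, -0.03, 0, 0, 0, 0, 0, -0.06, 0, 0, 0, 0, -0.06, 0, 0, 0, 0, -0.06, 0, 0, 0.02, 0, -0.075, 0, 0]

```text
time: 9.93
tool_pos: [0.436, -0.0843, 0.4355]
tool_rot: [179.8, 0.0, 83.2]
force: [1.0, 0.4, -0.4]
width: -0.0002
```

```bash
python3 - <<'E'
from h import *
o=st()
s=imaging.camera('scene');w=ch(cloud(s).reshape(-1,3))
for sgn in(1,-1):
  for n,z0,z1 in(('pull',.013,.029),('front',.03,.046)):
    m=(w[:,2]>z0)&(w[:,2]<z1)&(w[:,0]>-.15)&(w[:,0]<-.06)&(abs(w[:,1]-sgn*.0755)<.028)
    print(sgn,n,m.sum(),np.percentile(w[m,0],[1,3,10,50,90]).round(4) if m.any() else 0)
f=(abs(w[:,2]-.072)<.003)&(abs(w[:,0]+.07)<.008)&(abs(w[:,1])<.13)
print('rim',f.sum(),np.polyfit(w[f,1],w[f,0],1))
g=(w[:,2]>.1)&(w[:,2]<.2)&(w[:,0]>.05)&(w[:,0]<.08)&(abs(w[:,1])<.13)
print('plate',np.polyfit(w[g,2],w[g,0],1))
for sgn in(1,-1):
    f=(abs(w[:,2]-.072)<.003)&(abs(w[:,1]-sgn*.135)<.01)&(abs(w[:,0])<.05); print('side',np.median(w[f,1]))
E
```

```text
t 9.925 tcp chest mm [[-120.8  -60.   435.5]] rot [179.8   0.   83.2] F chest [ 0.9  0.5 -0.4]
1 pull 176 [-0.0823 -0.082  -0.0816 -0.077  -0.07  ]
1 front 61 [-0.0759 -0.0711 -0.0701 -0.0695 -0.0688]
-1 pull 238 [-0.0822 -0.0819 -0.0815 -0.0768 -0.0699]
-1 front 86 [-0.0703 -0.0702 -0.07   -0.0694 -0.0688]
rim 203 [-0.00114068 -0.06910681]
plate [-0.1459803  0.0825743]
side 0.13390987748599506
side -0.13393109104658033
```

apply_moves:
  motion: [0, 0.045, 0, 0, 0, 0, 0.055, 0, 0, 0, 0, 0.055, 0, 0, 0, 0, 0.055, 0, 0, 0, 0, 0.01, 0, 0, 0]

```text
time: 10.6
tool_pos: [0.6571, -0.1102, 0.4307]
tool_rot: [-180.0, -0.0, 83.3]
force: [-0.9, 0.2, -0.0]
width: -0.0
```

```bash
python3 - <<'E'
from h import *
o=st()
s=shot('scene','s8.png')
E
```

```text
t 10.6 tcp chest mm [[101.8 -59.8 430.7]] rot [-180.    -0.    83.3] F chest [-0.9  0.1 -0. ]
```

View pics/s8.png

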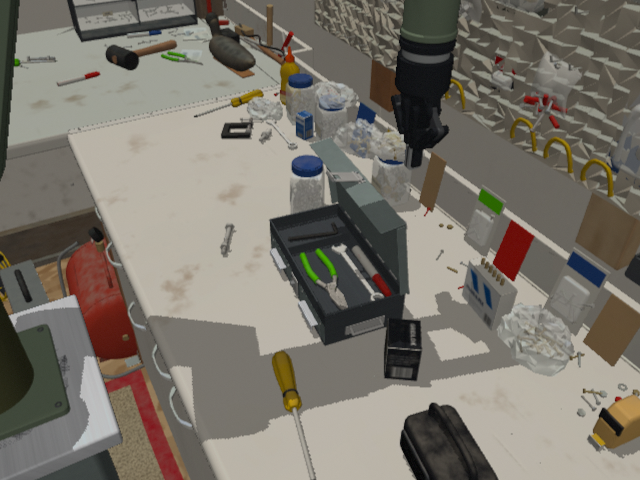

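apply_moves:
  motion: [0, 0, 0.03, 0, 0, 0, 0, 0.032, 0, 0, 0, -0.01, 0, 0, 0, 0, -0.01, 0, 0, 0, 0, 0, 0, 0, 0]

```text
time: 11.28
tool_pos: [0.6339, -0.1076, 0.3737]
tool_rot: [179.8, 0.0, 83.2]
force: [-0.1, 0.7, 0.9]
width: -0.0
```

```bash
python3 - <<'E'
from h import *
o=st()
s=imaging.camera('scene');crop(s,'s9.png',300,460,60,320,3)
for r in (.124,):
  for th in np.r_[1.44,np.arange(1.4,-.01,-.1)]:
    P=(.0715-r*np.cos(th)+.003*np.sin(th)+.011,.0725+r*np.sin(th)+.003*np.cos(th)+.1734);print(round(th,2),np.round(np.array(P)*1000,1))
E
```

```text
t 11.275 tcp chest mm [[ 78.5 -59.9 373.7]] rot [179.8   0.   83.2] F chest [-0.2  0.7  0.9]
1.44 [ 69.3 369.2]
1.4 [ 64.4 368.6]
1.3 [ 52.2 366.2]
1.2 [ 40.4 362.6]
1.1 [ 28.9 357.8]
1.0 [ 18.  351.9]
0.9 [  7.8 344.9]
0.8 [ -1.7 336.9]
0.7 [-10.4 328.1]
0.6 [-18.1 318.4]
0.5 [-24.9 308. ]
0.4 [-30.5 297. ]
0.3 [-35.1 285.4]
0.2 [-38.4 273.5]
0.1 [-40.6 261.3]
-0.0 [-41.5 248.9]
```

View pics/s9.png

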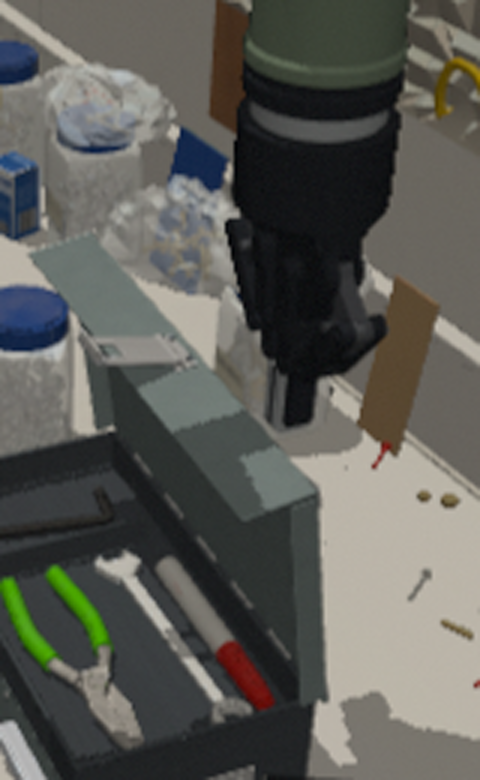

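apply_moves:
  motion: [0, -0.014, 0.005, 0, 0, 0, -0.012, 0.0025, 0, 0, 0, -0.012, 0.0035, 0, 0, 0, -0.0115, 0.005, 0, 0, 0, 0, 0, 0, 0]

```text
time: 11.95
tool_pos: [0.5839, -0.1016, 0.3542]
tool_rot: [-179.8, -0.0, 83.2]
force: [-0.2, -0.8, 1.4]
width: -0.0
```

```bash
python3 - <<'E'
from h import *
o=st()
s=imaging.camera('scene');crop(s,'s10.png',240,460,60,340,2.1)
E
```

```text
t 11.95 tcp chest mm [[ 28.2 -59.8 354.2]] rot [-179.8   -0.    83.2] F chest [-0.1 -0.8  1.4]
```

View pics/s10.png

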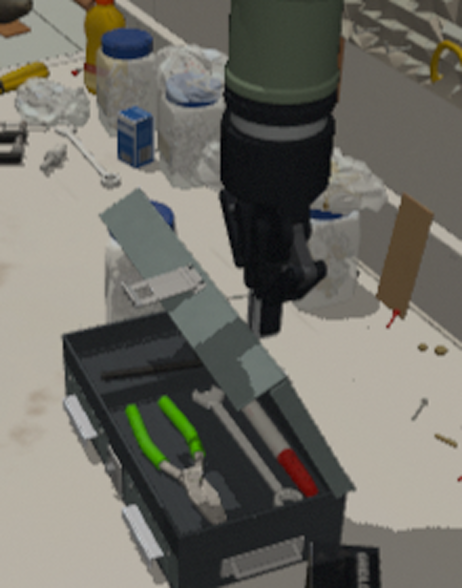

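apply_moves:
  motion: [0, -0.011, 0.0045, 0, 0, 0, -0.01, 0.0065, 0, 0, 0, -0.0095, 0.0075, 0, 0, 0, -0.0087, 0.0088, 0, 0, 0, -0.0077, 0.0097, 0, 0]

```text
time: 12.62
tool_pos: [0.5378, -0.0962, 0.3175]
tool_rot: [-179.9, -0.0, 83.3]
force: [2.6, 0.1, 1.4]
width: 0.0003
```

```bash
python3 - <<'E'
from h import *
o=st()
s=imaging.camera('scene');crop(s,'s11.png',240,460,60,340,2.1)
w=ch(cloud(s).reshape(-1,3))
g=(w[:,1]>.03)&(w[:,1]<.12)&(w[:,0]>-.09)&(w[:,0]<.06)&(w[:,2]>.085)&(w[:,2]<.25)
print(g.sum(),np.percentile(w[g],[1,99],axis=0).round(4))
E
```

```text
t 12.625 tcp chest mm [[-18.3 -59.9 317.5]] rot [-179.9   -0.    83.3] F chest [2.6 0.4 1.4]
1310 [[-0.0701  0.0309  0.1151]
 [ 0.0176  0.1188  0.1593]]
```

View pics/s11.png

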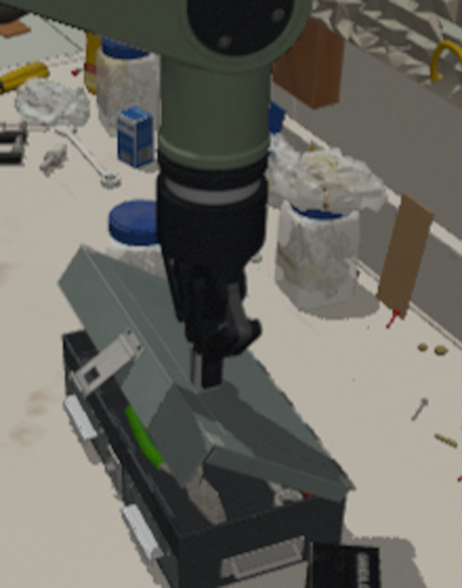

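Lid at about 0.6 rad, with the finger on its outer face; continue.

apply_moves:
  motion: [0, -0.0068, 0.0104, 0, 0, 0, -0.0056, 0.011, 0, 0, 0, -0.0046, 0.0116, 0, 0, 0, -0.0033, 0.0119, 0, 0, 0, -0.0022, 0.0122, 0, 0]

```text
time: 13.3
tool_pos: [0.5159, -0.0936, 0.2598]
tool_rot: [-179.9, -0.0, 83.3]
force: [-0.3, -0.8, 2.1]
width: -0.0001
```

```bash
python3 - <<'E'
from h import *
o=st()
s=imaging.camera('scene');crop(s,'s12.png',240,460,120,360,2.3)
w=ch(cloud(s).reshape(-1,3))
for a,b in((-.075,-.055),(.02,.06)):
  g=(w[:,1]>.05)&(w[:,1]<.12)&(w[:,0]>a)&(w[:,0]<b)&(w[:,2]>.06)&(w[:,2]<.25)
  print(g.sum(),np.median(w[g],axis=0).round(4))
E
```

```text
t 13.3 tcp chest mm [[-40.4 -59.9 259.8]] rot [-179.9   -0.    83.3] F chest [-0.2 -0.8  2.1]
301 [-0.0672  0.0822  0.0882]
61 [0.0535 0.0606 0.0784]
```

View pics/s12.png

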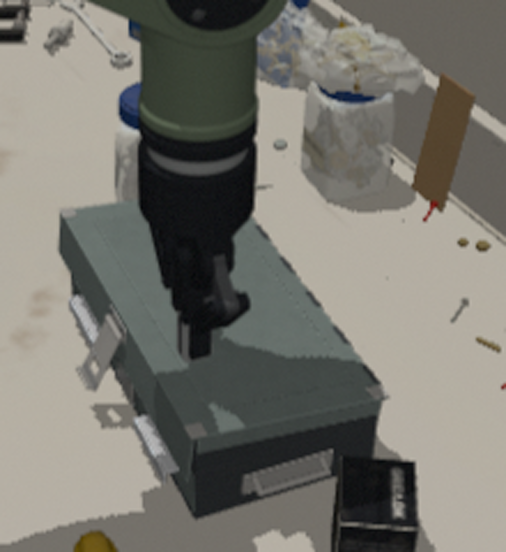

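apply_moves:
  motion: [0, -0.001, 0.005, 0, 0, 0, 0, 0.004, 0, 0, 0, 0, 0.002, 0, 0, 0, 0, 0, 0, 0]

```text
time: 13.85
tool_pos: [0.5156, -0.0937, 0.25]
tool_rot: [179.9, 0.0, 83.3]
force: [-0.3, 0.1, 0.7]
width: 0.0001
```

apply_moves:
  motion: [0, 0, 0.001, 0, 0, 0, 0, 0.001, 0, 0, 0, 0, 0, 0, 0]

```text
time: 14.22
tool_pos: [0.5158, -0.0937, 0.2489]
tool_rot: [179.9, 0.0, 83.3]
force: [-0.7, 0.1, 5.9]
width: -0.0001
```

```bash
python3 - <<'E'
from h import *
o=st()
s=imaging.camera('scene');crop(s,'s13.png',240,460,120,360,2.3)
w=ch(cloud(s).reshape(-1,3))
for a,b in((-.075,-.055),(.02,.06)):
  g=(w[:,1]>.05)&(w[:,1]<.12)&(w[:,0]>a)&(w[:,0]<b)&(w[:,2]>.06)&(w[:,2]<.25)
  print(g.sum(),np.median(w[g],axis=0).round(4))
E
```

```text
t 14.225 tcp chest mm [[-40.5 -60.  248.9]] rot [179.9   0.   83.3] F chest [-0.7  0.1  5.9]
295 [-0.0666  0.0834  0.0758]
39 [0.0541 0.0566 0.0765]
```

apply_moves:
  motion: [0, 0, 0.001, 0, 0, 0, 0, 0.001, 0, 0, 0, 0, 0, 0, 0]

```text
time: 14.65
tool_pos: [0.5159, -0.0937, 0.2487]
tool_rot: [180.0, 0.0, 83.3]
force: [-6.1, 1.4, 17.3]
width: -0.0
```

apply_moves:
  motion: [0, 0, 0.001, 0, 0, 0, 0, 0, 0, 0]

```text
time: 14.9
tool_pos: [0.516, -0.0937, 0.2486]
tool_rot: [180.0, 0.0, 83.3]
force: [-8.0, 2.1, 22.7]
width: 0.0001
```

```bash
python3 - <<'E'
from h import *
o=st()
s=imaging.camera('scene');crop(s,'s13.png',240,460,120,360,2.3)
w=ch(cloud(s).reshape(-1,3))
for a,b in((-.075,-.055),(-.03,0.02),(.02,.06)):
  g=(w[:,1]>.05)&(w[:,1]<.12)&(w[:,0]>a)&(w[:,0]<b)&(w[:,2]>.06)&(w[:,2]<.25)
  print(g.sum(),np.median(w[g],axis=0).round(4))
g=(abs(w[:,1])<.018)&(w[:,0]<-.075)&(w[:,0]>-.13)&(w[:,2]>.008)
q=w[g]
for z in np.arange(.01,.07,.005):
  k=abs(q[:,2]-z)<.0025
  print(z.round(3),k.sum(),np.percentile(q[k],[3,97],axis=0).round(4).tolist() if k.any() else 0)
E
```

```text
t 14.9 tcp chest mm [[-40.3 -60.  248.6]] rot [180.    0.   83.3] F chest [-8.2  1.1 22.7]
292 [-0.0664  0.0848  0.0758]
143 [-0.0241  0.0917  0.0767]
41 [0.052  0.0552 0.0768]
0.01 0 0
0.015 5 [[-0.0981, -0.0114, 0.0162], [-0.0949, 0.0109, 0.0174]]
0.02 49 [[-0.1016, -0.0126, 0.0181], [-0.0931, 0.0134, 0.0222]]
0.025 28 [[-0.0955, -0.0151, 0.0229], [-0.0767, 0.0131, 0.0272]]
0.03 19 [[-0.092, -0.0149, 0.0279], [-0.0764, 0.0151, 0.032]]
0.035 20 [[-0.0915, -0.0133, 0.0331], [-0.0822, 0.0098, 0.0373]]
0.04 32 [[-0.0895, -0.0149, 0.038], [-0.0752, 0.0126, 0.0421]]
0.045 25 [[-0.0873, -0.013, 0.0429], [-0.0754, 0.0141, 0.0472]]
0.05 30 [[-0.0855, -0.0151, 0.0477], [-0.075, 0.0122, 0.0523]]
0.055 30 [[-0.0834, -0.0144, 0.0528], [-0.0754, 0.0113, 0.0574]]
0.06 25 [[-0.0815, -0.0143, 0.0578], [-0.0766, 0.0156, 0.0624]]
0.065 37 [[-0.0805, -0.0175, 0.0627], [-0.0753, 0.0141, 0.0666]]
```

View pics/s13.png

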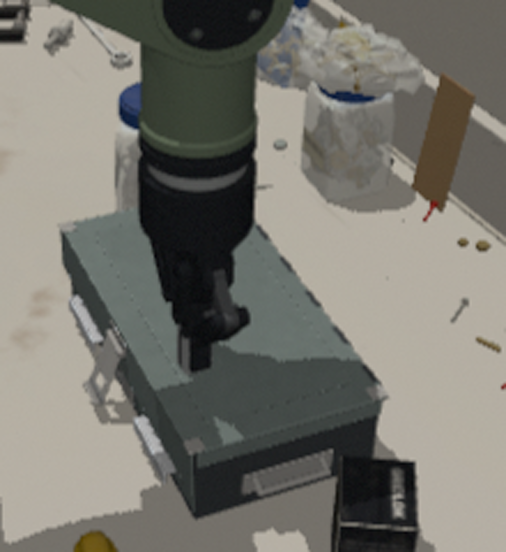

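apply_moves:
  motion: [0, 0, -0.03, 0, 0, 0.02, -0.04, 0, 0, 0, 0.02, -0.05, 0, 0, 0, 0.02, -0.01, 0.02, 0, 0, 0, 0, 0.04, 0, 0]

```text
time: 15.58
tool_pos: [0.4233, -0.0214, 0.2159]
tool_rot: [179.7, 0.0, 83.3]
force: [-0.2, -0.8, -0.1]
width: 0.0001
```

```bash
python3 - <<'E'
from h import *
o=st()
s=imaging.camera('scene');crop(s,'s14.png',220,420,130,350,2.5)
w=ch(cloud(s).reshape(-1,3))
for a,b in((-.075,-.055),(-.03,0.02),(.02,.06)):
  g=(w[:,1]>-.12)&(w[:,1]<.12)&(w[:,0]>a)&(w[:,0]<b)&(w[:,2]>.06)&(w[:,2]<.09)
  print(g.sum(),np.median(w[g],axis=0).round(4))
E
```

```text
t 15.575 tcp chest mm [[-140.8    1.   215.9]] rot [179.7   0.   83.3] F chest [-0.1 -0.9 -0.1]
1208 [-0.0663 -0.0197  0.0757]
2601 [-0.0053 -0.0154  0.0767]
1952 [ 0.0396 -0.0168  0.0766]
```

View pics/s14.png

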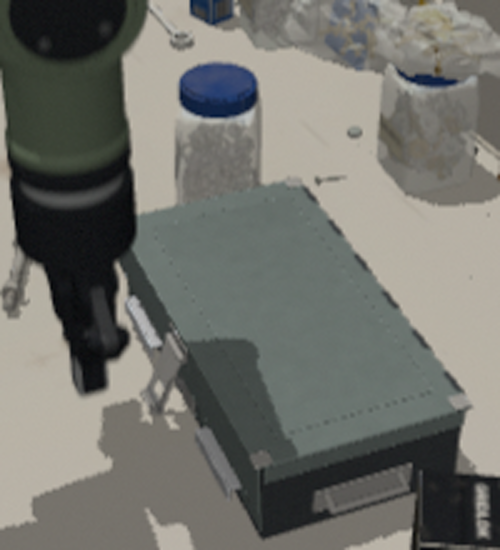

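apply_moves:
  motion: [0, 0, 0.008, 0, 0, 0, 0, 0, 0, 0]

```text
time: 15.88
tool_pos: [0.4237, -0.0226, 0.2074]
tool_rot: [180.0, 0.0, 83.2]
force: [0.7, -0.1, -0.3]
width: -0.0001
```

```bash
python3 - <<'E'
from h import *
st()
E
```

```text
t 15.875 tcp chest mm [[-1.403e+02 -2.000e-01  2.074e+02]] rot [180.    0.   83.2] F chest [ 0.7 -0.  -0.3]
```

apply_moves:
  motion: [0, 0.015, 0.007, 0, 0, 0, 0.012, 0, 0, 0, 0, 0.009, 0, 0, 0, 0, 0.006, 0, 0, 0, 0, 0, 0, 0, 0]

```text
time: 16.5
tool_pos: [0.4652, -0.0272, 0.2001]
tool_rot: [180.0, -0.0, 83.3]
force: [1.1, -0.5, 0.6]
width: 0.0002
```

```bash
python3 - <<'E'
from h import *
st()
s=imaging.camera('scene');crop(s,'s15.png',250,360,200,340,5)
E
```

```text
t 16.5 tcp chest mm [[-9.850e+01  1.000e-01  2.001e+02]] rot [180.   -0.   83.3] F chest [ 1.2 -0.4  0.6]
```

View pics/s15.png

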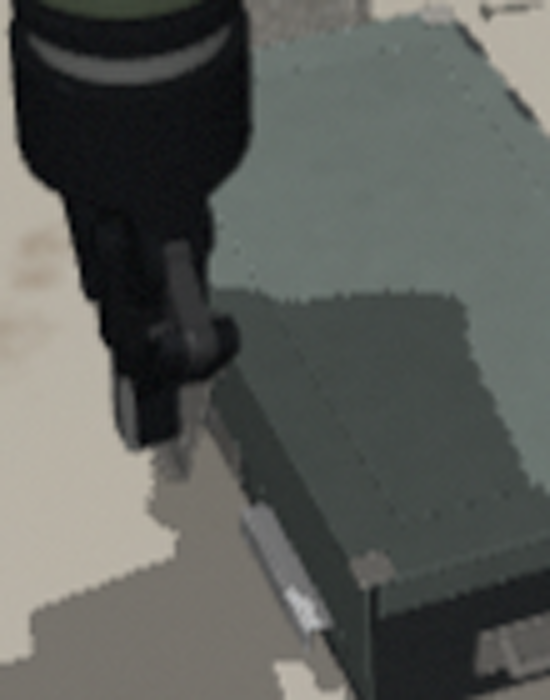

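apply_moves:
  motion: [0, 0.003, 0, 0, 0, 0, 0.002, 0, 0, 0, 0, 0, 0, 0, 0]

```text
time: 16.92
tool_pos: [0.4695, -0.0276, 0.1996]
tool_rot: [-179.9, -0.0, 83.3]
force: [-1.2, 1.4, -1.4]
width: -0.0002
```

apply_moves:
  motion: [0, 0.001, 0, 0, 0, 0, 0.001, 0, 0, 0, 0, 0, 0, 0, 0]

```text
time: 17.3
tool_pos: [0.472, -0.0281, 0.2001]
tool_rot: [180.0, 0.0, 83.3]
force: [-0.4, 0.1, -0.8]
width: -0.0
```

apply_moves:
  motion: [0, 0.001, 0, 0, 0, 0, 0, 0, 0, 0]

```text
time: 17.55
tool_pos: [0.4728, -0.0282, 0.2001]
tool_rot: [-180.0, 0.0, 83.3]
force: [-2.1, -0.5, 1.3]
width: 0.0006
```

```bash
python3 - <<'E'
from h import *
st()
E
```

```text
t 17.55 tcp chest mm [[-90.8   0.  200.1]] rot [-180.     0.    83.3] F chest [-2.1 -0.8  1.3]
```

apply_moves:
  motion: [0, 0.001, 0, 0, 0, 0, 0, 0, 0, 0]

```text
time: 17.8
tool_pos: [0.4732, -0.0282, 0.2]
tool_rot: [-179.9, 0.0, 83.3]
force: [-4.1, 0.2, 4.3]
width: -0.0002
```

apply_moves:
  motion: [0, 0.001, 0, 0, 0, 0, 0, 0, 0, 0]

```text
time: 18.05
tool_pos: [0.4736, -0.0282, 0.1998]
tool_rot: [-179.7, 0.0, 83.3]
force: [-6.4, 0.2, 6.1]
width: -0.0002
```

```bash
python3 - <<'E'
from h import *
st()
E
```

```text
t 18.05 tcp chest mm [[-9.010e+01  1.000e-01  1.998e+02]] rot [-179.7    0.    83.3] F chest [-6.4 -0.6  6.1]
```

apply_moves:
  motion: [0, -0.01, 0, 0, 0, 0, -0.04, 0, 0, 0, 0, -0.04, -0.03, 0, 0, 0.05, 0, -0.04, 0, 0, 0.05, 0, -0.04, 0, 0]

```text
time: 18.68
tool_pos: [0.3965, 0.0796, 0.3094]
tool_rot: [179.9, -0.0, 83.1]
force: [0.9, -0.1, 0.1]
width: 0.0002
```

apply_moves:
  motion: [0.05, 0, -0.03, 0, 0, 0.05, 0, 0, 0, 0, 0, 0, 0, 0, 0]

```text
time: 19.05
tool_pos: [0.4088, 0.1811, 0.3392]
tool_rot: [179.8, -0.1, 83.6]
force: [0.3, -0.5, 0.2]
width: 0.0002
```

```bash
python3 - <<'E'
from h import *
st()
s=imaging.camera('scene');crop(s,'s16.png',210,440,150,390,2.5)
t=imaging.camera('top');crop(t,'t16.png',200,480,170,340,2.8)
for p in(s,t):
  w=ch(cloud(p).reshape(-1,3))
  for a,b in((-.075,-.055),(-.03,0.02),(.02,.06)):
    g=(abs(w[:,1])<.12)&(w[:,0]>a)&(w[:,0]<b)&(w[:,2]>.06)&(w[:,2]<.09)
    print('lid',g.sum(),np.median(w[g],axis=0).round(4))
  for s_ in(1,-1):
    m=(w[:,2]>.013)&(w[:,2]<.029)&(w[:,0]>-.15)&(w[:,0]<-.06)&(abs(w[:,1]-s_*.0755)<.028)
    if m.any(): print('pull',s_,m.sum(),np.percentile(w[m,0],[1,3,10]).round(4))
  g=(abs(w[:,1])<.012)&(w[:,0]<-.06)&(w[:,0]>-.13)&(w[:,2]>.008)
  q=w[g]
  for z in np.arange(.01,.07,.005):
    k=abs(q[:,2]-z)<.0025
    if k.any(): print(z.round(3),k.sum(),np.percentile(q[k,0],[3,50,97]).round(4).tolist())
  for n in ['jar','carton','loose_bolt','screwdriver']:
    r=finder.recognise(p,n); print(n,[(np.round(x['point'],3).tolist(),round(x['conf'],2)) for x in r[:1]])
E
```

```text
t 19.05 tcp chest mm [[-179.   200.4  339.2]] rot [ 1.798e+02 -1.000e-01  8.360e+01] F chest [ 0.3 -0.5  0.2]
lid 1243 [-0.0664 -0.0189  0.0757]
lid 2584 [-0.0052 -0.0165  0.0767]
lid 1962 [ 0.0395 -0.0165  0.0766]
pull 1 148 [-0.0822 -0.082  -0.0816]
pull -1 196 [-0.0821 -0.0818 -0.0816]
0.01 7 [-0.0812, -0.0716, -0.0708]
0.015 37 [-0.0848, -0.0807, -0.0708]
0.02 21 [-0.0848, -0.0786, -0.0709]
0.025 13 [-0.0797, -0.0778, -0.0718]
0.03 5 [-0.0798, -0.0787, -0.0781]
0.035 12 [-0.0796, -0.0792, -0.0744]
0.04 9 [-0.0799, -0.0793, -0.0756]
0.045 12 [-0.0797, -0.0792, -0.0746]
0.05 15 [-0.0802, -0.0791, -0.0744]
0.055 9 [-0.0798, -0.0794, -0.0759]
0.06 5 [-0.0806, -0.0802, -0.0796]
0.065 33 [-0.0804, -0.0782, -0.0758]
jar [([0.62, 0.168, 0.088], 0.73)]
carton [([0.558, -0.269, 0.062], 0.74)]
loose_bolt [([0.442, 0.152, 0.011], 0.54)]
screwdriver []
lid 906 [-0.0651  0.0006  0.0764]
lid 2225 [-0.0051  0.0005  0.077 ]
lid 1762 [0.04   0.0004 0.077 ]
pull 1 53 [-0.0815 -0.0814 -0.0811]
pull -1 56 [-0.0816 -0.0815 -0.081 ]
0.01 7 [-0.0839, -0.0814, -0.0795]
0.015 11 [-0.0845, -0.0827, -0.0796]
0.02 5 [-0.0833, -0.081, -0.0798]
0.025 1 [-0.0794, -0.0794, -0.0794]
0.055 1 [-0.0784, -0.0784, -0.0784]
0.06 5 [-0.0801, -0.0788, -0.0772]
0.065 7 [-0.0793, -0.0778, -0.0764]
jar [([0.628, 0.18, 0.115], 0.57)]
carton [([0.565, -0.246, 0.073], 0.77)]
loose_bolt [([0.434, 0.149, 0.014], 0.63)]
screwdriver [([0.39, -0.212, 0.022], 0.97)]
```

View pics/s16.png

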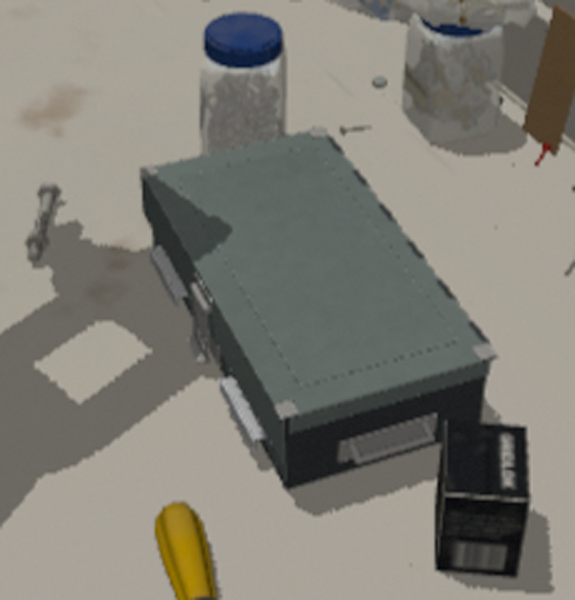

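View pics/t16.png

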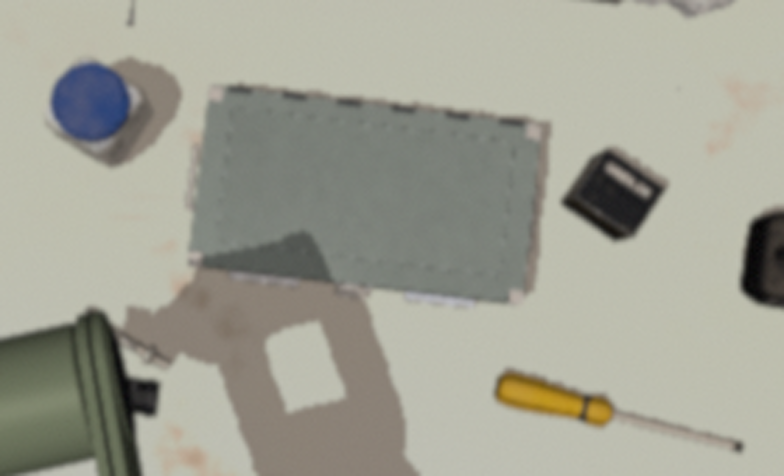

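```bash
python3 -c "
from h import *
print(ctrl.job_done())"
```

```text
the job is handed in; nothing more can be done
None
```

The tool chest is shut as asked. I pushed the left drawer home, then the right, folded the lid down to its stop, and pressed the hasp's face flat over its catch. I used only the closed fingertips, then drew the arm clear and handed the job in at about 19 s.

What the last checks showed:
- **Drawers:** both pulls sit at chest x ≈ -82 mm, their home position.
- **Lid:** it lies level at about 76 mm by the cameras, against a nominal 75 mm, which is within the calibration error. It met a hard stop; I pressed it with about 23 N, the largest force shown in any reading.
- **Hasp:** its face is at x ≈ -80 mm and its lip at ≈ -85 mm, its shut position.
- **Chest:** its rim was where I first measured it after both drawer pushes, and the drawer, lid and hasp readings at the end still fit that pose.
- **Things around it:** the jar, carton and screwdriver are where they were, within the detector's scatter.

Two readings disagreed:
- The detector missed the screwdriver in the last scene picture, though it shows there and was found in the top view.
- The top-view reading of the loose bolt was about 18 mm off its first one because the arm partly covered it. The scene view put the bolt within 1–2 mm of where it started.

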